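Refill the tasting case

ROBOT

A 7-joint arm with a two-finger parallel gripper is mounted at the origin on a cart in front of the work surface, level with it; the furniture and walls round the work are solid. World frame = base frame: x ahead of the robot, y to its left, z up, the work surface at z = 0. Lengths are in mm, angles in rad, forces in N, time in s.
With the tool pointing down it reaches from about 425 to 950 mm from the base axis. Payload 4.7 kg.
Tool frame: the origin (TCP) lies midway between the tips of the shut fingers; the grasp point (between the pads) lies 19 mm behind it (grasp_offset is the distance from the TCP to the grasp point, in mm); z points along the fingers, y is the direction in which the jaws open and shut (so a half turn about z gives the same grasp; the last joint's range is limited). The gripper opens to 85 mm and grips with 20 to 120 N. Pads are 22 mm wide; open, the fingers measure 114 mm over their backs; the gripper's body (76 mm by 85 mm) begins 54 mm behind the grasp point. The pads swing forward as they close: fully open they stand 13 mm farther back than shut.
Start: joints at [-1.286, 0.469, -0.049, 1.532, 0.024, 1.141, -0.082], TCP at [208.315, 642.069, 231.335] pointing down, gripper open.
Joint ranges: [-2.59, 2.59], [-0.33, 1.99], [-1.39, 1.29], [0.1, 2.45], [-1.04, 4.18], [0.21, 1.99], [-2.66, 2.66]. Speed limits (rad/s): [2.57, 2.57, 3.14, 3.14, 3.14, 3.14, 3.14].

INTERFACE

Orientations are given as a 3x3 rotation matrix whose columns are the frame's x, y, z axes.
In Python, from plant import goto, line_to, move_joints, let_go, grasp, hold, ik, state, capture, PlanningError, close_job, grasp_offset gives the robot as it stands. The module is installed in compiled form; this text tells all that it offers. Calls block until the motion is done:
- goto(position, orientation): joint-space move of the TCP to a pose.
- line_to(position, rot=None, rate=150, stop_force=None): straight line of the TCP; rot=None keeps the orientation; rate is the mean speed in mm/s. With stop_force (N) it stops when the force on the tool has changed by that much, and returns True; else False.
- move_joints(angles): joint-space move.
- let_go() and grasp(effort=None): open the fingers fully, or close them until they stop; effort is the grip in N (None keeps the last).
- hold(seconds).
- ik(position, orientation): joint angles nearest the present ones, or None.
- state(): the state.
- capture(name): name is "side" or "top" or "wrist"; returns a dict with "frame" (384x512x3 uint8, red, green, blue), "mtx" (3x3 intrinsics, pixels), "k1" (the pictures are not rectified: a ray, as slopes to the right and down, at radius r is drawn at 1 + k1 r^2 times it, then the intrinsics apply), "T" (4x4, takes a point from camera to world coordinates); the wrist camera has in their place "T_tool_cam" (4x4, takes a point from camera to tool coordinates, whose origin is the TCP and whose axes are the flange's). Camera axes: x right, y down, z forward; pixel columns grow to the right and rows downward; lengths in mm; the calibration is good to about 2 mm. A picture is of the moment at which its call begins: read the wrist's pose just before it. There is no depth.
A pose or a line that the arm cannot do raises PlanningError and nothing moves.
- close_job(): hands the job in, once; it reports no verdict.
The state is a dict: "clock": time; "joint_positions": joint angles; "joint_velocities": joint speeds; "joint_efforts": joint torques, N m; "ee_pos": TCP position; "orientation": TCP orientation; "ft_force": force on the tool from outside, world axes, zero at the start; "moment": the same for the moment, N m; "gripper_width": finger opening in mm.
Only numpy, scipy, OpenCV 4.12 (cv2) and the standard library are available. Lean on these libraries where they do the work, as an engineer would, in place of code of your own. Each camera call takes 0.05 s, during which the arm holds its last target.

TASK

Swing the tasting case's lid right back, flip its stay up and let the lid come forward to rest on the stay, then use the scoop to move every goat button from the steel pan into the case, never touching the cheeses with the gripper. When the pan is empty stand the scoop back on its marble slab, lift the lid off the stay, fold the stay down again and close the lid fully. Leave the other cheeses and the tongs where they are.

Things in the scene. Friction and masses are not known exactly. Their poses are not given: they have to be found in the camera images.
- case: wooden tasting case fixed to the counter, an open-topped box 180 mm deep (x) by 200 wide (y), walls 10 thick with rims at z 79, inner floor at z 12, inside 160 x 180 mm; origin under its centre on the counter; x points to its hinged back, so the front faces the robot, y to its left; the stay is on its right wall (y negative)
- lid (a joint): angle of the case's lid in rad: 0 closed, grows as it swings up and back to a stop at 1.78, where it leans back past upright and stays by its weight (0.6 kg); short of upright it falls shut unless it rests on the stay, which holds it at about 1.39. Wooden frame with a clear panel, 195 mm from hinge to front edge, 230 wide (15 mm over each side wall), 12 thick
- lid_bar (a point): middle of the round steel grip bar on top of the lid near its front edge: 10 mm thick, 90 long along the hinge direction (the case's y), on two posts, its centre 42 mm above the lid's top; 187 mm from the hinge line along the lid and 54 mm above the lid's underside; it travels on an arc about lid_hinge and may turn between the fingers
- lid_hinge (a point): point on the lid's hinge axis, at the middle of the case's back rim, level with the lid's underside; axis along the case's y
- stay (a joint): angle of the lid's stay in rad: 0 folded forward along the outside of the case's right wall; grows as its tip swings up, then back, to a stop at 1.81 (past upright), where it stays. Its tip passes only while the lid is right back. Then, as the lid is brought forward, a catch under the lid's right edge comes down over the tip and the lid locks at about 1.39, the stay then at about 1.74
- stay_bar (a point): middle of the free length of the stay's cross bar, by which it is flipped: round, 10 mm thick, sticks out 54 mm to the case's right from the rod; the point is 30 mm out from the rod and 112 mm from stay_pivot along the rod; folded it lies 56 mm above the counter. It travels on an arc about the pivot, and may turn between the fingers
- stay_pivot (a point): the stay's pivot on the outside of the case's right wall, 50 mm in front of the hinge line, 56 mm above the counter; axis along the case's y. The rod is 7 mm thick, 140 mm long from pivot to tip
- pan: polished steel counter pan that holds the goat buttons, fixed to the counter; origin under its centre; its x points away from the robot, along its length; floor 200 mm long (x) by 104 wide (y), 3 thick (floor top at z 3); side walls upright and 50 mm high, end walls 50 mm high slope outward by 22 degrees, so the mouth is 240 mm long; rim thickness 8 mm
- scoop: steel scoop that stands on its flat pan. Origin under the centre of the scoop's pan; x points out over its open front lip, z up. The pan's flat floor is 75 mm long (x from -37 to 37), 64 wide, 1.6 thick, with an upright back wall 34 mm high and side walls 30 mm high that drop to 14 towards the lip. 0.18 kg
- scoop_grip (a point): middle of the scoop's wooden grip, a straight bar of 14 mm (across, along the scoop's y) by 20 mm and 74 mm long, above the back of the scoop's pan and leaning 13 degrees backward, away from the lip: its axis is (-0.225, 0, 0.974) in the scoop's frame. The point is at (-60, 0, 96) mm in the scoop's frame
- slab: marble slab on which the scoop stands, 160 (x) by 140 (y) by 10 mm, fixed to the counter; origin under its centre
- button0_c (a point): centre of a goat button, a small white cheese, round and flattish with rounded edges: 28 mm across, 20 high, 14 g; from five to eight of them lie in the far part of the pan, the others are absent
- button1_c (a point): centre of a goat button, a small white cheese, round and flattish with rounded edges: 28 mm across, 20 high, 14 g; from five to eight of them lie in the far part of the pan, the others are absent
- button2_c (a point): centre of a goat button, a small white cheese, round and flattish with rounded edges: 28 mm across, 20 high, 14 g; from five to eight of them lie in the far part of the pan, the others are absent
- button3_c (a point): centre of a goat button, a small white cheese, round and flattish with rounded edges: 28 mm across, 20 high, 14 g; from five to eight of them lie in the far part of the pan, the others are absent
- button4_c (a point): centre of a goat button, a small white cheese, round and flattish with rounded edges: 28 mm across, 20 high, 14 g; from five to eight of them lie in the far part of the pan, the others are absent
- button5_c (a point): centre of a goat button, a small white cheese, round and flattish with rounded edges: 28 mm across, 20 high, 14 g; from five to eight of them lie in the far part of the pan, the others are absent
- button6_c (a point): centre of a goat button, a small white cheese, round and flattish with rounded edges: 28 mm across, 20 high, 14 g; from five to eight of them lie in the far part of the pan, the others are absent
- button7_c (a point): centre of a goat button, a small white cheese, round and flattish with rounded edges: 28 mm across, 20 high, 14 g; from five to eight of them lie in the far part of the pan, the others are absent
- cube_a: pale cheese cube, 48 mm, behind the pan and the slab; leave it alone; origin under its centre
- cube_b: pale cheese cube, 52 mm, in front of the slab; leave it alone; origin under its centre
- brick: small white goat brick, 62 mm, behind the pan; leave it alone; origin under its centre
- pink: pink-rinded wedge, about 105 x 92 x 46 mm, behind the pan; leave it alone; origin under its centre
- serving_tongs: serving tongs, 164 mm long, 33 wide, 18 high, lying at the front right; leave them alone; origin under their centre

How it is judged:
By the outcome, as a careful person would: the job done as asked, in the order asked, and still so for the second after the job is handed in, with the robot touching nothing.
Of button0, button1, button2, button3, button4, button5, button6, button7 only 5 to 8 are there at a start; the rules pass over those that are not, and their reading is None.
At some moment in a run one of scoop may be knocked a few centimetres aside while the robot is not near it.
It also fails if it takes over 210 s, if anything falls off the work surface, if the arm or the gripper's body presses on something with over 40 N, if the wrist force passes 120 N, or if a joint passes its speed limit or range.

## Working session

There is one attempt and no reset: what is moved stays moved. The work goes in short steps, each a Python script; the robot and the scene stay as the last script left them, time stands still between calls to the robot, and variables do not carry over. Pictures are saved under pics/ and viewed, and the job is handed in when it is done.

```bash
mkdir -p pics; ls; cat > h.py <<'E'
import numpy as np, cv2
from plant import *
def save(n,fn):
    c=capture(n); cv2.imwrite('pics/'+fn+'.png',c['frame'][:,:,::-1]); return c
def wristT(c,s):
    T=np.eye(4);T[:3,:3]=np.array(s['orientation']);T[:3,3]=s['ee_pos'];return T@np.array(c['T_tool_cam'])
def ray(c,T,uv):
    K=np.array(c['mtx']);k=c['k1']
    p=np.linalg.inv(K)@np.array([uv[0],uv[1],1.]);d=p[:2]
    x=d.copy()
    for _ in range(30): x=d/(1+k*(x@x))
    v=T[:3,:3]@np.array([x[0],x[1],1.]);return T[:3,3],v/np.linalg.norm(v)
def onz(c,T,uv,z):
    o,v=ray(c,T,uv);return o+v*(z-o[2])/v[2]
def proj(c,T,P):
    q=np.linalg.inv(T)@np.array([*P,1.]);x=q[:2]/q[2];x=x*(1+c['k1']*(x@x));K=np.array(c['mtx'])
    return (K@np.array([x[0],x[1],1]))[:2]
E
python3 - <<'E'
from h import *
s=state();print(s)
for n in ['side','top','wrist']:
    c=save(n,n+'0');print(n,c['mtx'],c['k1'],np.round(c.get('T',c.get('T_tool_cam')),3).tolist())
print(grasp_offset)
E
```

```text
pics
{'clock': 0.0, 'joint_positions': array([-1.28590499,  0.46944712, -0.04861823,  1.53370229,  0.0240879 ,
        1.14101393, -0.08230388]), 'joint_velocities': array([-0.00127358, -0.00085677,  0.00046027, -0.00222849, -0.00032188,
        0.00051592, -0.00013206]), 'joint_efforts': array([-8.01936512e-04, -5.10312617e+01, -4.70707112e-02, -2.37714565e+01,
        1.06641487e-02,  7.53783592e-03, -3.77031398e-06]), 'ee_pos': array([208.14056268, 641.48245614, 230.25412605]), 'orientation': array([[-9.51183638e-01,  3.08624968e-01, -5.62516283e-04],
       [ 3.08625477e-01,  9.51181733e-01, -1.90418803e-03],
       [-5.26247563e-05, -1.98483935e-03, -9.99998029e-01]]), 'ft_force': array([-0.47274852,  0.12878383,  0.87722423]), 'moment': array([0.0099912 , 0.02168372, 0.01300945]), 'gripper_width': 85.4385438783997}
side [[390.89894239   0.         255.28503568]
 [  0.         390.89894239 190.89372695]
 [  0.           0.           1.        ]] 0.008300152161362885 [[0.993, -0.052, 0.103, 414.415], [-0.115, -0.414, 0.903, -1079.56], [-0.004, -0.909, -0.417, 570.638], [0.0, 0.0, 0.0, 1.0]]
top [[415.19738442   0.         262.11385127]
 [  0.         415.19738442 192.45747351]
 [  0.           0.           1.        ]] -0.09513487223749524 [[-0.014, -0.984, 0.18, 332.541], [-1.0, 0.014, -0.002, -81.722], [-0.001, -0.18, -0.984, 1099.112], [0.0, 0.0, 0.0, 1.0]]
wrist [[336.87505255   0.         255.32877118]
 [  0.         336.87505255 191.59292397]
 [  0.           0.           1.        ]] 0.02747908348801214 [[0.0, -0.966, -0.257, 64.851], [1.0, 0.0, 0.0, -0.451], [-0.0, -0.257, 0.966, -142.089], [0.0, 0.0, 0.0, 1.0]]
18.700000000000003
```

View pics/side0.png

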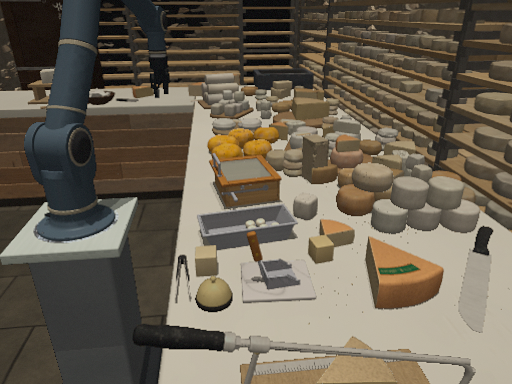

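View pics/top0.png

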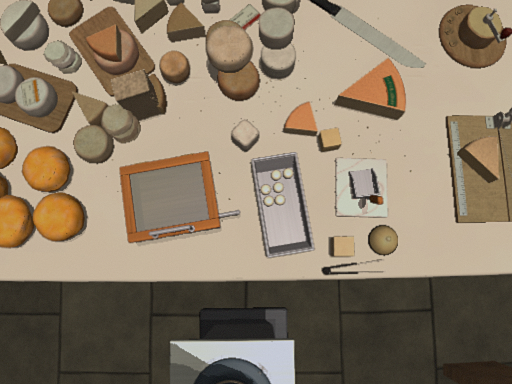

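View pics/wrist0.png

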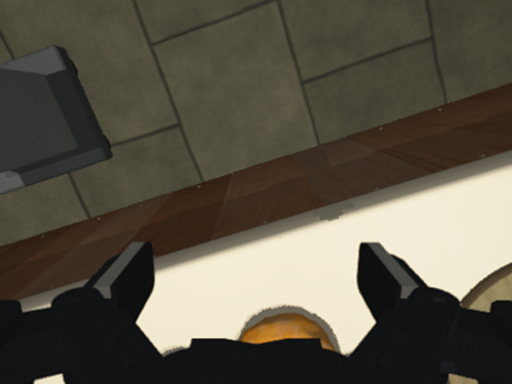

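The top view shows the case lid near (170,197), the pan near (282,203) with six white buttons in its far part, the scoop on the slab near (362,183) and the stay bar near (230,213). I'll enlarge it for measuring.

```bash
python3 - <<'E'
import cv2
f=cv2.imread('pics/top0.png')
cv2.imwrite('pics/t0a.png',cv2.resize(f[140:250,110:250],None,fx=5.5,fy=5.4,interpolation=cv2.INTER_CUBIC))
cv2.imwrite('pics/t0b.png',cv2.resize(f[140:280,240:400],None,fx=4.9,fy=4.2,interpolation=cv2.INTER_CUBIC)) if 0 else cv2.imwrite('pics/t0b.png',cv2.resize(f[140:280,240:400],None,fx=4,fy=4,interpolation=cv2.INTER_CUBIC))
E
```

```text
(no output)
```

View pics/t0a.png

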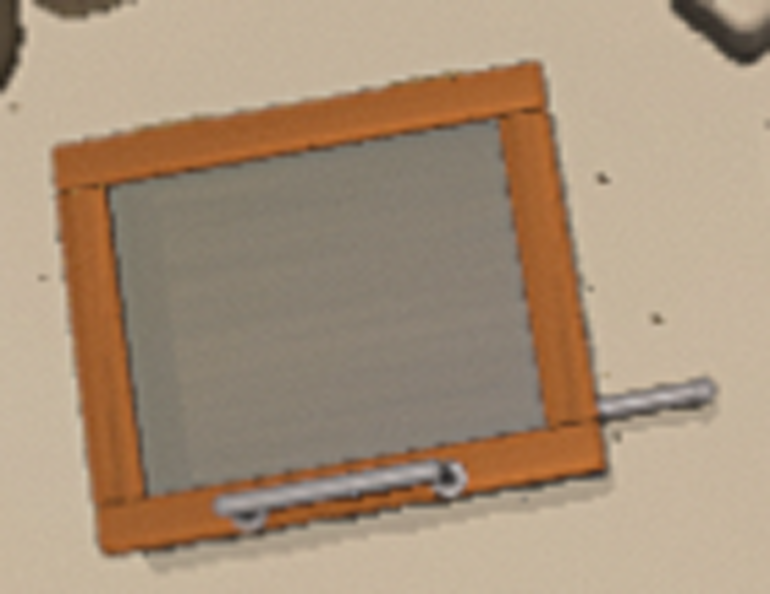

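View pics/t0b.png

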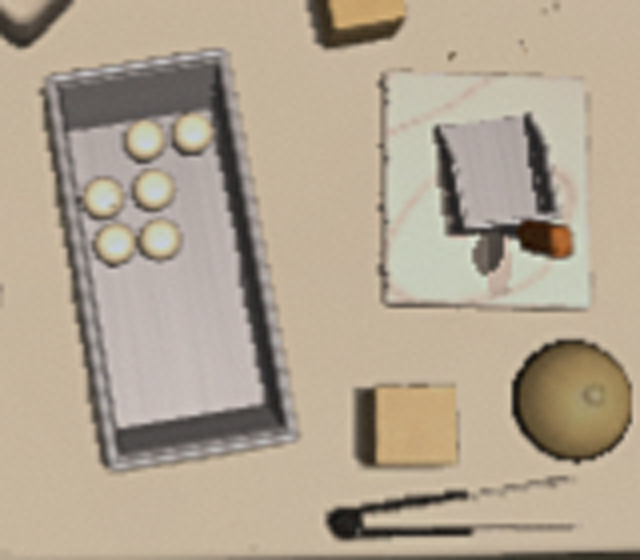

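```bash
python3 - <<'E'
from h import *
c=capture('top');T=np.array(c['T'])
def A(p):return (p[0]/5.5+110-.4,p[1]/5.4+140-.4)
def B(p):return (p[0]/4+240-.4,p[1]/4+140-.4)
L=np.array([onz(c,T,A(p),91) for p in [(54,148),(542,62),(605,470),(100,552)]])[:,:2]
print('lid',L.round(1).tolist(),[np.linalg.norm(L[i]-L[(i+1)%4]).round(1) for i in range(4)],L.mean(0))
for e in (L[0]-L[1],L[3]-L[2],L[0]-L[3],L[1]-L[2]): print(np.degrees(np.arctan2(e[1],e[0])))
print('staybar tip',onz(c,T,A((712,388)),56))
print('bar',onz(c,T,A((218,503)),145-12),onz(c,T,A((450,472)),133))
P=np.array([onz(c,T,B(p),50) for p in [(45,78),(222,50),(297,435),(110,468)]])[:,:2]
print('pan',P.round(1).tolist(),[np.linalg.norm(P[i]-P[(i+1)%4]).round(1) for i in range(4)],P.mean(0))
for e in (P[0]-P[1],P[3]-P[2],P[0]-P[3],P[1]-P[2]): print(np.degrees(np.arctan2(e[1],e[0])))
S=np.array([onz(c,T,B(p),10) for p in [(384,70),(588,75),(592,308),(382,303)]])[:,:2]
print('slab',S.round(1).tolist(),S.mean(0))
for e in (S[0]-S[1],S[3]-S[2],S[0]-S[3],S[1]-S[2]): print(np.degrees(np.arctan2(e[1],e[0])))
for p in [(144,140),(192,133),(103,198),(153,190),(115,243),(160,240)]: print('but',onz(c,T,B(p),16))
print('grip top',onz(c,T,B((548,238)),130))
print('scoop lip',onz(c,T,B((442,128)),26),onz(c,T,B((526,115)),26), 'back',onz(c,T,B((462,232)),44),onz(c,T,B((558,215)),44))
E
```

```text
lid [[587.1, 276.4], [624.5, 51.3], [433.4, 21.5], [398.6, 246.8]] [np.float64(228.2), np.float64(193.4), np.float64(228.0), np.float64(190.8)] [510.86474881 148.97885752]
99.43520130128141
98.77930683998291
8.937107948499365
8.859407531435668
staybar tip [474.80620417 -24.20189852  56.        ]
bar [416.66718298 182.63975303 133.        ] [429.09733959  83.24618513 133.        ]
pan [[612.9, -55.2], [630.2, -171.2], [379.3, -211.4], [360.6, -93.5]] [np.float64(117.3), np.float64(254.1), np.float64(119.4), np.float64(255.2)] [ 495.71808601 -132.82886553]
98.4872827999804
99.0093378469597
8.633196501641436
9.095380060893735
slab [[626.1, -284.5], [621.1, -424.8], [461.2, -416.4], [466.9, -275.8]] [ 543.8290326  -350.38120366]
87.96556247762743
87.67080549667212
-3.1436311365661656
-2.9916769324863894
but [ 578.19712924 -120.11947414   16.        ]
but [ 582.54692416 -152.33582379   16.        ]
but [539.1302055  -92.10461867  16.        ]
but [ 544.0665301  -125.41513731   16.        ]
but [508.75463362 -99.56170448  16.        ]
but [ 510.33419503 -129.33763125   16.        ]
grip top [ 489.39110603 -355.72060603  130.        ]
scoop lip [ 581.46583461 -318.46789135   26.        ] [ 589.69733406 -375.63786811   26.        ] back [ 508.09559186 -323.88762589   44.        ] [ 518.35826177 -387.59753173   44.        ]
```

```bash
cat >> h.py <<'E'
YAW=np.radians(9.0); HX=np.array([607.2,164.2,79.0])
EX=np.array([np.cos(YAW),np.sin(YAW),0]);EY=np.array([-np.sin(YAW),np.cos(YAW),0]);EZ=np.array([0,0,1.])
G=18.7
def rot(phi,sgn,ex=None):
    # tool z = -sin(phi) ex - cos(phi) ez ; jaws along ex-ish
    ex=EX if ex is None else ex
    z=-np.sin(phi)*ex-np.cos(phi)*EZ
    y=sgn*(np.cos(phi)*ex-np.sin(phi)*EZ)
    return np.column_stack([np.cross(y,z),y,z])
def rc(x,y,z): return HX+EX*x+EY*y+EZ*(z-79)   # case coords from the hinge
def lidp(th): return rc(-187*np.cos(th)+54*np.sin(th),0,79+187*np.sin(th)+54*np.cos(th))
def stayp(a,out=34): return rc(-50-112*np.cos(a),-111-out,56+112*np.sin(a))
def tcp(p,R): return p+G*R[:,2]
def ft(): 
    s=state();return np.round(s['ft_force'],1).tolist(),np.round(s['ee_pos'],1).tolist(),round(s['gripper_width'],1),round(s['clock'],1)
E
python3 - <<'E'
from h import *
def chk(n,p,R):
    q=ik(tcp(p,R),R);print(n,None if q is None else np.round(q,2))
for sg in (1,-1):
  for th,ph in [(0,0),(.6,.0),(1.0,.2),(1.4,.4),(1.4,.7),(1.78,.4),(1.78,.6),(1.78,.75)]: chk(('lid',sg,th,ph),lidp(th),rot(ph,sg))
  for a,ph in [(0,0),(.9,0),(1.81,0),(1.81,-.2)]: chk(('stay',sg,a,ph),stayp(a),rot(ph,sg))
E
```

```text
('lid', 1, 0, 0) [-0.73  0.26  0.38  2.2  -0.15  0.71 -0.09]
('lid', 1, 0.6, 0.0) [-0.74  0.22  0.43  1.97 -0.11  0.97 -0.1 ]
('lid', 1, 1.0, 0.2) [-0.62  0.4   0.4   1.65 -0.17  1.32 -0.02]
('lid', 1, 1.4, 0.4) [-0.48  0.63  0.31  1.3  -0.19  1.64 -0.01]
('lid', 1, 1.4, 0.7) [-0.41  0.78  0.24  1.11 -0.2   1.97 -0.02]
('lid', 1, 1.78, 0.4) [-0.43  0.77  0.29  1.1  -0.21  1.7  -0.01]
('lid', 1, 1.78, 0.6) [-0.39  0.89  0.27  0.93 -0.22  1.95 -0.02]
('lid', 1, 1.78, 0.75) None
('stay', 1, 0, 0) [-0.45  0.46  0.46  2.2  -0.38  0.56  0.45]
('stay', 1, 0.9, 0) [-0.52  0.36  0.54  2.05 -0.26  0.79  0.33]
('stay', 1, 1.81, 0) [-0.48  0.48  0.52  1.81 -0.29  0.93  0.33]
('stay', 1, 1.81, -0.2) [-0.49  0.4   0.51  1.95 -0.35  0.67  0.38]
('lid', -1, 0, 0) [ 0.53  0.51 -1.17  2.14  0.62  0.89  2.29]
('lid', -1, 0.6, 0.0) [ 0.54  0.45 -1.17  1.91  0.47  1.09  2.48]
('lid', -1, 1.0, 0.2) [ 0.42  0.67 -1.18  1.59  0.5   1.47  2.47]
('lid', -1, 1.4, 0.4) [ 0.27  0.89 -1.18  1.25  0.57  1.81  2.47]
('lid', -1, 1.4, 0.7) None
('lid', -1, 1.78, 0.4) [ 0.18  1.01 -1.19  1.04  0.68  1.89  2.52]
('lid', -1, 1.78, 0.6) None
('lid', -1, 1.78, 0.75) None
('stay', -1, 0, 0) [-0.89  0.72  1.11  2.22 -0.94  0.81 -2.12]
('stay', -1, 0.9, 0) [-0.91  0.56  1.12  2.07 -0.64  0.92 -2.42]
('stay', -1, 1.81, 0) [-0.83  0.69  1.11  1.83 -0.71  1.08 -2.44]
('stay', -1, 1.81, -0.2) [-0.88  0.6   1.11  1.97 -0.83  0.84 -2.33]
```

```bash
python3 - <<'E'
from h import *
R=rot(0,1); p=lidp(0)+EZ*120
goto(tcp(p,R),R)
s=state();c=save('wrist','w1');T=wristT(c,s)
print(ft())
b=lidp(0)
for q in (b,b+EY*45,b-EY*45,HX+EZ*12-EX*195-EY*115,stayp(0,30)): print(proj(c,T,q).round(1))
E
```

```text
([-0.4, 0.4, 0.0], [422.6, 136.2, 234.3], 85.3, 2.2)
[255.1 193.2]
[255.3 132.3]
[255.  248.7]
[246.5 298. ]
[278.2 301.2]
```

View pics/w1.png

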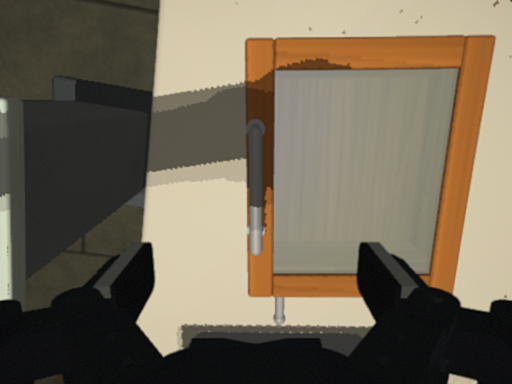

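The wrist view confirms the model: the bar runs (257,125)–(256,252) against a predicted x of about 255, and the lid corner is at (249,296) against a predicted (246,298). I'll grasp the bar and open the lid.

```bash
cat >> h.py <<'E'
def arc(f,a0,a1,ph0,ph1,n,rate=120,sgn=1,verb=True):
    for k in range(1,n+1):
        u=k/n;R=rot(ph0+(ph1-ph0)*u,sgn);line_to(tcp(f(a0+(a1-a0)*u),R),R,rate)
        if verb and (k%3==0 or k==n): print(round(a0+(a1-a0)*u,2),ft())
E
python3 - <<'E'
from h import *
R=rot(0,1); b=lidp(0)
line_to(tcp(b,R),None,100,stop_force=15)
grasp(60);print(ft())
arc(lidp,0,1.0,0,0.15,7)
E
```

```text
([0.5, -0.6, 1.4], [422.8, 135.0, 114.5], 7.8, 4.3)
0.43 ([-4.3, 0.4, -1.7], [458.4, 140.9, 186.3], 8.0, 5.4)
0.86 ([-10.8, -0.5, 15.2], [522.9, 151.6, 239.4], 7.8, 6.6)
1.0 ([-7.6, 0.9, 13.4], [549.6, 156.0, 249.5], 7.3, 6.9)
```

```bash
python3 - <<'E'
from h import *
arc(lidp,1.0,1.74,0.15,0.55,6)
c=save('side','s1')
c=save('wrist','w2')
E
```

```text
1.37 ([0.4, 4.5, 5.8], [618.5, 167.4, 256.7], 7.7, 8.0)
1.74 ([1.9, 5.9, 5.6], [682.9, 178.1, 238.5], 7.5, 9.0)
```

View pics/s1.png

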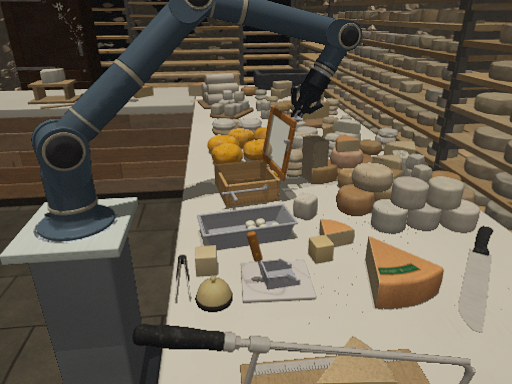

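View pics/w2.png

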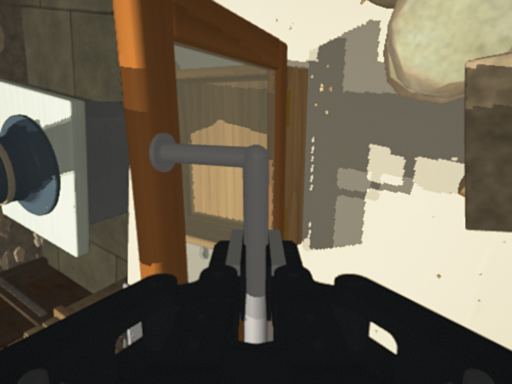

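The lid is held at about 1.74 with the bar between the fingers (255,150–330). I'll push it to the stop and release.

```bash
python3 - <<'E'
from h import *
R=rot(0.58,1)
print(line_to(tcp(lidp(1.785),R),R,60,stop_force=20),ft())
let_go();hold(.3);print(ft())
p=state()['ee_pos']-R[:,2]*70; line_to(p,None,150); print(ft())
line_to(p+EZ*60,None,150)
R2=rot(0,1);a=stayp(0,36)
goto(tcp(a+EZ*130,R2),R2)
print(ft());save('side','s2');s=state();c=save('wrist','w3')
T=wristT(c,s);print(proj(c,T,stayp(0,54)),proj(c,T,stayp(0,6)))
E
```

```text
False ([-1.3, 5.2, 7.4], [688.1, 178.9, 236.0], 7.3, 9.4)
([0.1, 0.8, -0.4], [688.5, 177.1, 234.7], 85.2, 10.4)Traceback (most recent call last):
  File "<stdin>", line 5, in <module>
plant.PlanningError: the arm cannot follow that straight line within its joint ranges
```

```bash
python3 - <<'E'
from h import *
p=state()['ee_pos']
def up(d):
    try: line_to(p+EZ*d[0]+EX*d[1],d[2],150); print('ok',d[:2],ft()); return True
    except PlanningError as e: print(e,d[:2]); return False
for d in [(60,20,None),(60,0,None),(45,0,None),(30,0,None),(30,0,rot(.45,1))]:
    if up(d):break
p=state()['ee_pos'];
for d in [(70,0,rot(.3,1)),(40,0,rot(.3,1)),(40,-30,rot(.3,1))]:
    if up(d):break
print(state()['joint_positions'].round(2))
E
```

```text
the arm cannot follow that straight line within its joint ranges (60, 20)
the arm cannot follow that straight line within its joint ranges (60, 0)
the arm cannot follow that straight line within its joint ranges (45, 0)
ok (30, 0) ([0.3, -0.5, -0.4], [688.9, 176.9, 265.4], 85.1, 10.8)
ok (70, 0) ([-0.2, -0.2, -1.1], [688.3, 177.0, 333.9], 85.6, 11.4)
[-0.48  0.67  0.37  1.05 -0.23  1.77  0.  ]
```

```bash
python3 - <<'E'
from h import *
R2=rot(0,1)
goto(tcp(rc(-120,-150,330),R2),R2)   # clear of the lid
goto(tcp(stayp(0,36)+EZ*130,R2),R2)
print(ft());save('side','s2');s=state();c=save('wrist','w3')
T=wristT(c,s);print(proj(c,T,stayp(0,54)),proj(c,T,stayp(0,6)))
E
```

```text
([0.6, -0.3, -0.0], [472.5, -5.8, 168.0], 85.6, 13.0)
[251.28740739 209.55463572] [251.15753531 149.16643342]
```

View pics/s2.png

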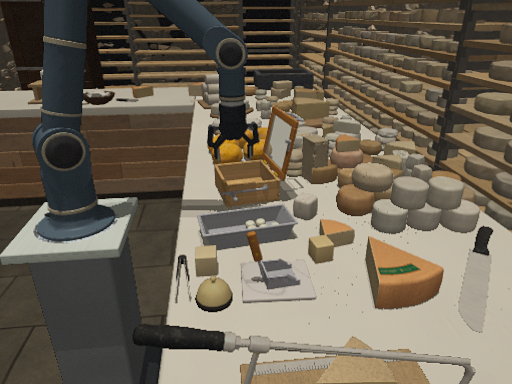

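View pics/w3.png

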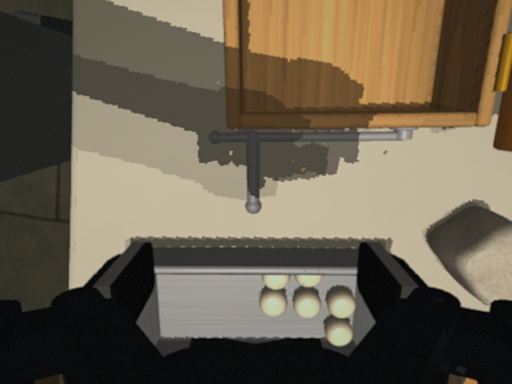

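The lid leans back on its own. The stay rod runs along row 137 and its bar ends at (253,207), as predicted. I'll flip the stay.

```bash
python3 - <<'E'
from h import *
R=rot(0,1);f=lambda a:stayp(a,36)+EX*1.5
print(line_to(tcp(f(0),R),None,120,stop_force=15))
grasp(50);print(ft())
arc(f,0,1.80,0,-.12,10)
R=rot(-.12,1);print(line_to(tcp(f(1.84),R),None,40,stop_force=12),ft())
let_go();line_to(state()['ee_pos']-R[:,2]*80,None,150)
line_to(state()['ee_pos']-EX*80+EZ*40,None,150)
save('side','s3');save('wrist','w4');save('top','t3')
E
```

```text
False
([-1.4, -0.9, 2.1], [471.5, -6.1, 37.4], 8.3, 15.1)
0.54 ([-5.6, -1.0, 2.4], [486.2, -3.7, 94.5], 8.2, 16.0)
1.08 ([-16.3, -0.8, 27.9], [529.9, 3.3, 138.5], 8.0, 17.0)
1.62 ([-0.3, 3.0, 7.3], [592.1, 13.6, 150.5], 8.2, 17.9)
1.8 ([0.6, 2.9, 5.1], [610.7, 16.6, 146.9], 7.9, 18.2)
True ([-4.0, 0.5, 9.5], [610.9, 16.7, 146.8], 7.5, 18.4)
```

View pics/s3.png

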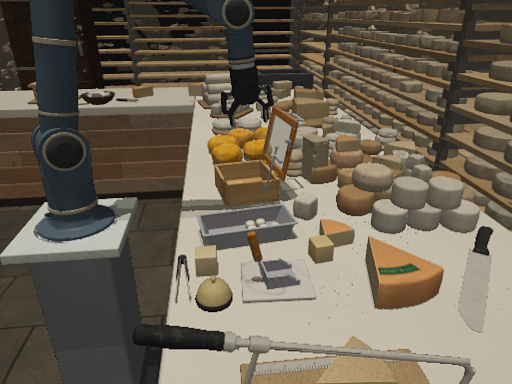

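View pics/w4.png

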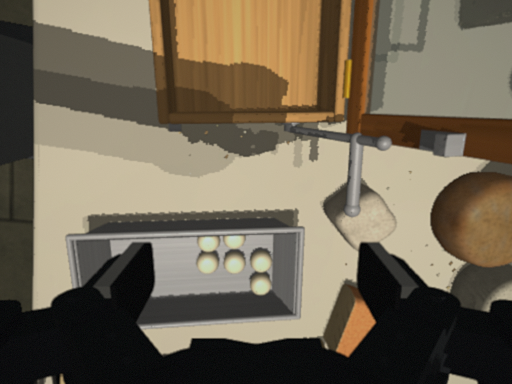

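The stay is now upright at (355,140–210). Next I'll regrasp the lid bar and bring the lid forward onto the stay.

```bash
python3 - <<'E'
from h import *
R0=rot(0,1);line_to(tcp(rc(-120,-150,340),R0),R0,300)
R3=rot(.3,1);goto([688,177,334],R3)
R=rot(.58,1);line_to([688.5,177,265],R,120)
print(line_to([688.0,178,236],R,80,stop_force=15),ft())
grasp(60);print(ft())
arc(lidp,1.78,1.45,.58,.5,4,80)
R=rot(.5,1)
for a in (1.42,1.39,1.36,1.33):
    r=line_to(tcp(lidp(a),R),R,25,stop_force=12);print(a,r,ft())
    if r:break
save('side','s4');save('wrist','w5')
E
```

```text
False ([0.9, -0.3, 0.7], [687.7, 178.1, 235.6], 85.6, 23.3)
([-0.1, -0.3, 0.3], [688.0, 178.0, 235.7], 8.3, 24.0)
1.53 ([3.2, 3.2, 7.9], [644.8, 170.8, 252.7], 8.0, 25.1)
1.45 ([0.8, 4.2, 7.6], [629.0, 168.1, 255.3], 8.0, 25.4)
1.42 False ([0.7, 3.6, 7.8], [623.9, 167.2, 256.0], 7.6, 25.8)
1.39 False ([1.4, 3.0, 7.4], [618.4, 166.3, 256.7], 7.9, 26.2)
1.36 False ([2.6, 3.8, 5.8], [612.7, 165.4, 256.8], 7.7, 26.6)
1.33 False ([9.3, 4.5, 5.7], [609.4, 164.9, 257.0], 7.8, 27.0)
```

View pics/s4.png

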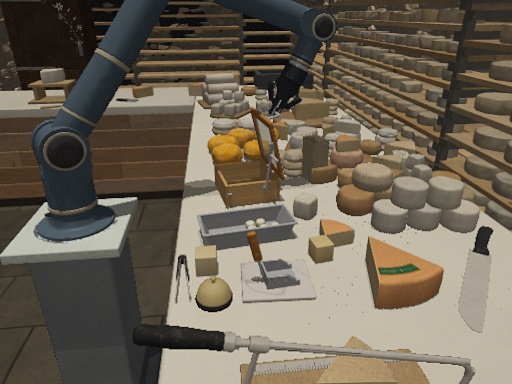

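View pics/w5.png

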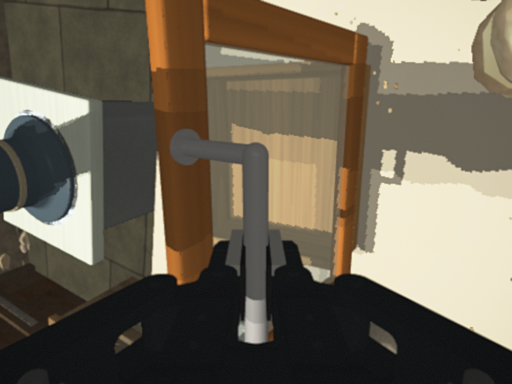

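Force rises and the arm lags past 1.36, so the lid rests on the stay. I'll release and check.

```bash
python3 - <<'E'
from h import *
R=rot(.5,1)
p=state()['ee_pos'];line_to(p,R,30);hold(.2);print(ft())
let_go();hold(.2);print(ft())
p=state()['ee_pos']
for d,x,ph in [(35,10,None),(35,0,None),(25,0,None)]:
    try: line_to(p+EZ*d+EX*x,None,120);print('up',d);break
    except PlanningError: pass
line_to(p+EZ*110,rot(.2,1),150)
R2=rot(0,1);goto(tcp(rc(-150,-200,330),R2),R2)
save('side','s5');save('top','t5');s=state();c=save('wrist','w6');print(ft())
E
```

```text
([5.4, 3.0, 4.9], [611.4, 165.2, 256.9], 8.3, 27.5)
([0.0, 0.3, -0.1], [609.4, 165.0, 257.1], 85.5, 28.5)
up 35
([0.8, 0.3, 0.1], [491.6, -55.4, 311.2], 85.2, 30.8)
```

View pics/s5.png

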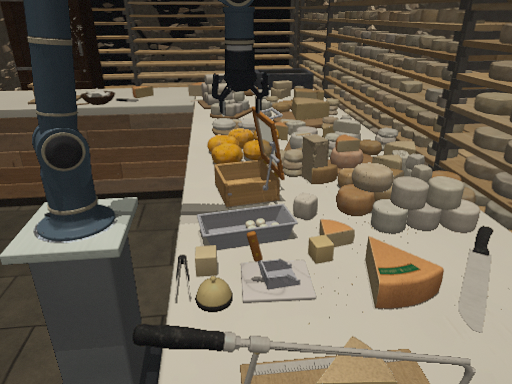

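View pics/t5.png

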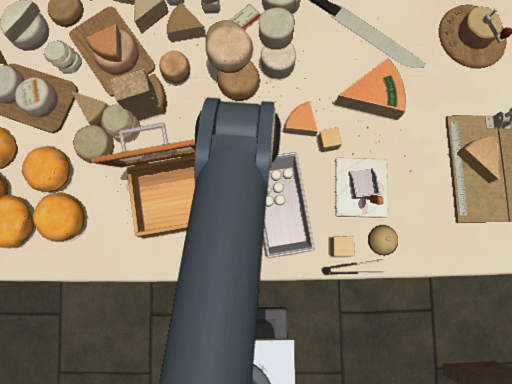

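View pics/w6.png

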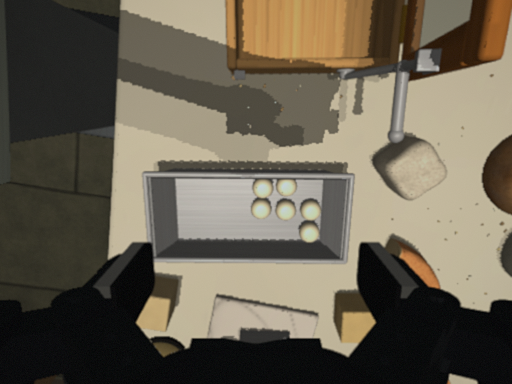

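The lid rests on the stay: side view near (270,140), and the rod meets the catch at (428,60) in the wrist view. Next I'll check reachability for scooping and pouring.

```bash
cat >> h.py <<'E'
PAN=np.array([495.7,-132.8,0]);PY=np.radians(8.8)
PX=np.array([np.cos(PY),np.sin(PY),0]);PYv=np.array([-np.sin(PY),np.cos(PY),0])
def pan(x,y,z):return PAN+PX*x+PYv*y+EZ*z
from scipy.spatial.transform import Rotation as Ro
GP=np.array([-60,0,96.])
def Rs(yaw,pitch): return Ro.from_euler('ZY',[yaw,pitch]).as_matrix()
def Rt(yaw,pitch,sg):
    M=Rs(yaw,pitch);z=M@np.array([.225,0,-.974]);z/=np.linalg.norm(z);y=sg*M[:,1]
    return np.column_stack([np.cross(y,z),y,z])
# pose of tool so that scoop-frame point ref is at world p
def sc(p,yaw,pitch,sg,ref=(37,0,0),gp=None):
    g=GP if gp is None else gp
    M=Rs(yaw,pitch);R=Rt(yaw,pitch,sg)
    return np.array(p)+M@(g-np.array(ref))+G*R[:,2],R
E
python3 - <<'E'
from h import *
for sg in (1,-1):
  def chk(n,p,yaw,pitch):
    q=ik(*sc(p,yaw,pitch,sg));print(sg,n,None if q is None else np.round(q,2))
  chk('slab',[586,-347,10],np.radians(8),0)
  chk('slabup',[586,-347,110],np.radians(8),0)
  for pi in (.1,0,-.3): chk(('panfar',pi),pan(100,-16,3),PY,pi)
  chk('pannear',pan(-15,-16,3),PY,.08)
  chk('panup',pan(100,-16,150),PY,-.3)
  for dy in (0,45,70,90,110):
    for pi in (-.2,.6,.9,1.1):
      chk(('pour',dy,pi),rc(-110,0,100),YAW+np.radians(dy),pi)
E
```

```text
1 slab [ 0.57  0.47  0.09  1.94 -0.36  0.6   2.65]
1 slabup [ 0.36  0.35  0.36  1.88 -0.4   0.82  2.65]
1 ('panfar', 0.1) [-0.01  0.38  0.28  2.1  -0.28  0.58  2.21]
1 ('panfar', 0) [ 0.09  0.35  0.2   2.18 -0.39  0.44  2.33]
1 ('panfar', -0.3) [ 1.29  0.71 -1.16  2.35  1.72  0.37  0.5 ]
1 pannear [-0.03  0.24  0.43  2.33 -0.38  0.49  2.43]
1 panup [ 1.38  0.21 -1.09  2.23 -0.15  0.34  2.19]
1 ('pour', 0, -0.2) None
1 ('pour', 0, 0.6) [-0.53  0.38  0.25  1.78 -0.14  1.37  1.5 ]
1 ('pour', 0, 0.9) [-0.47  0.6   0.25  1.52 -0.18  1.71  1.55]
1 ('pour', 0, 1.1) [-0.44  0.75  0.24  1.36 -0.2   1.93  1.56]
1 ('pour', 45, -0.2) [ 1.11  0.32 -1.25  2.28 -0.04  0.47  2.46]
1 ('pour', 45, 0.6) [-0.55  0.35  0.14  1.8   0.14  1.31  2.04]
1 ('pour', 45, 0.9) [-0.59  0.55  0.1   1.59  0.23  1.62  1.96]
1 ('pour', 45, 1.1) [-0.6   0.69  0.07  1.46  0.28  1.81  1.93]
1 ('pour', 70, -0.2) [ 1.08  0.61 -1.31  2.08  0.26  0.75  2.64]
1 ('pour', 70, 0.6) [-0.54  0.32  0.07  1.85  0.29  1.22  2.34]
1 ('pour', 70, 0.9) [-0.64  0.47  0.01  1.72  0.44  1.49  2.17]
1 ('pour', 70, 1.1) [-0.68  0.59 -0.03  1
[... 1547 characters left out ...]
 [-0.78  0.33  0.37  1.87  0.2   1.19 -0.7 ]
-1 ('pour', 70, 0.9) [-0.85  0.48  0.3   1.73  0.35  1.43 -0.87]
-1 ('pour', 70, 1.1) [-0.87  0.6   0.26  1.64  0.42  1.59 -0.94]
-1 ('pour', 90, -0.2) [-0.29  0.39  0.47  1.98 -0.67  1.07  0.72]
-1 ('pour', 90, 0.6) [-0.8   0.28  0.35  1.92  0.29  1.08 -0.46]
-1 ('pour', 90, 0.9) [-0.9   0.39  0.25  1.86  0.51  1.28 -0.73]
-1 ('pour', 90, 1.1) [-0.93  0.5   0.18  1.82  0.61  1.43 -0.87]
-1 ('pour', 110, -0.2) [-0.32  0.5   0.47  1.81 -0.6   1.23  0.94]
-1 ('pour', 110, 0.6) [-0.79  0.24  0.32  1.98  0.37  0.96 -0.19]
-1 ('pour', 110, 0.9) [-0.94  0.3   0.23  2.01  0.67  1.11 -0.59]
-1 ('pour', 110, 1.1) [-0.94  0.38  0.09  2.01  0.82  1.27 -0.82]
```

```bash
cat >> h.py <<'E'
TZ=np.array([0,0,-1.])   # tool axis in the scoop frame (vertical tool on the level scoop)
def Rt(yaw,pitch,sg=-1):
    M=Rs(yaw,pitch);z=M@TZ;y=sg*M[:,1]
    return np.column_stack([np.cross(y,z),y,z])
E
python3 - <<'E'
from h import *
sg=-1
def chk(n,p,yaw,pitch):
    q=ik(*sc(p,yaw,pitch,sg));print(sg,n,None if q is None else np.round(q,2))
for pi in (.1,-.2,-.35): chk(('panfar',pi),pan(100,-16,3),PY,pi)
chk('panup',pan(90,-16,150),PY,-.3)
for pi in (-.3,.6,.9,1.1): chk(('pour',pi),rc(-110,0,100),YAW+np.radians(90),pi)
y=np.radians(8)
M=Rs(y,0);R=Rt(y,0)
p=np.array([549,-351,10])+M@GP
goto(p+EZ*130,R);print(ft())
s=state();c=save('wrist','w7');T=wristT(c,s)
save('top','t7')
for q in [(37,32,16),(37,-32,16),(-37,32,34),(-37,-32,34),(-68,0,132),(-52,0,60)]: print(q,proj(c,T,np.array([549,-351,10])+M@np.array(q)).round(1))
E
```

```text
-1 ('panfar', 0.1) [-0.33  0.53  0.68  1.98 -0.37  0.87 -0.86]
-1 ('panfar', -0.2) [-0.19  0.42  0.56  2.22 -0.72  0.48 -0.47]
-1 ('panfar', -0.35) [ 0.2   0.39  0.13  2.31 -1.03  0.24 -0.11]
-1 panup [-0.35  0.11  0.72  2.2  -0.37  0.63 -0.78]
-1 ('pour', -0.3) [-0.33  0.38  0.45  1.99 -0.56  0.97  0.61]
-1 ('pour', 0.6) [-0.86  0.35  0.31  1.91  0.48  1.19 -0.64]
-1 ('pour', 0.9) [-0.91  0.48  0.2   1.85  0.65  1.42 -0.86]
-1 ('pour', 1.1) [-0.94  0.59  0.14  1.8   0.72  1.58 -0.96]
([0.2, 0.7, -0.7], [490.7, -357.8, 236.0], 85.4, 31.9)
(37, 32, 16) [224.5  68.9]
(37, -32, 16) [289.6  69.1]
(-37, 32, 34) [224.4 146.7]
(-37, -32, 34) [289. 147.]
(-68, 0, 132) [256.8 206.5]
(-52, 0, 60) [256.7 166.7]
```

View pics/w7.png

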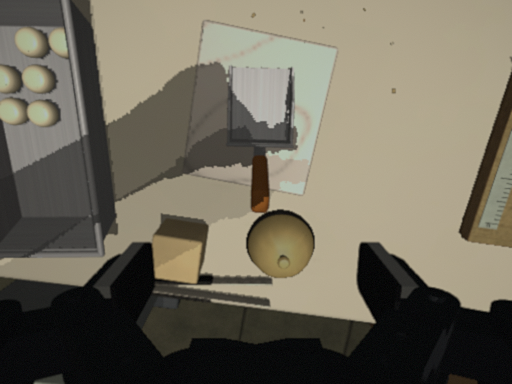

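The wrist view shows the scoop pan at (228–294, 67–147) and the grip end at (261,210). That is about 3.5 mm to the right of my estimate. I'll correct for it and grasp the scoop.

```bash
python3 - <<'E'
from h import *
y=np.radians(8);M=Rs(y,0);R=Rt(y,0)
o=np.array([549.5,-354.5,10]);p=o+M@GP
t=p+G*R[:,2]
line_to(t+EZ*60,None,150);print(line_to(t,None,80,stop_force=8),ft())
grasp(100);hold(.2);print(ft())
line_to(t+EZ*130,None,120);print(ft())
s=state();c=save('wrist','w8');save('side','s8')
E
```

```text
False ([-0.5, -0.7, -0.4], [490.3, -363.3, 87.6], 85.3, 33.7)
([-1.3, -0.3, 4.1], [490.0, -363.0, 87.6], 12.8, 34.5)
([-0.0, 0.6, -3.3], [489.7, -362.3, 216.4], 13.0, 35.8)
```

View pics/w8.png

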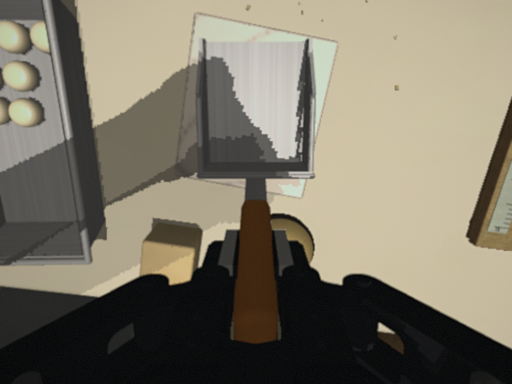

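View pics/s8.png

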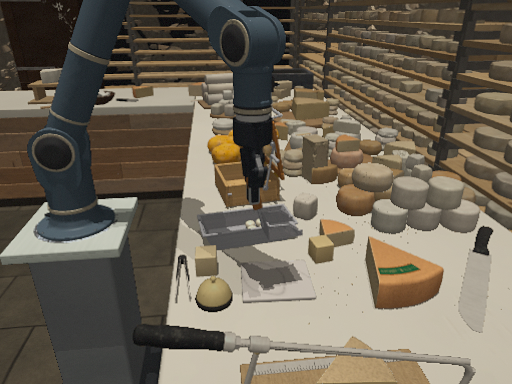

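```bash
python3 - <<'E'
from h import *
s=state();c=capture('wrist');T=wristT(c,s);R=np.array(s['orientation'])
y=np.arctan2(-R[0,1]*-1,-R[1,1]) # scoop y = -tool y
ys=-R[:,1];yaw=np.arctan2(-ys[0],ys[1]);print(np.degrees(yaw), (s['joint_positions']).round(2))
M=Rs(yaw,0);g=s['ee_pos']-G*R[:,2];o=g-M@GP
for q in [(37,32,14),(37,-32,14),(37,32,0),(37,-32,0),(-37,32,34),(-37,-32,34)]: print(q,proj(c,T,o+M@np.array(q)).round(1))
f=cv2.imread('pics/w8.png');cv2.imwrite('pics/w8z.png',cv2.resize(f[20:200,170:350],None,fx=3.3,fy=3.3,interpolation=cv2.INTER_CUBIC))
E
```

```text
7.998273934016293 [-0.03  0.47  0.84  1.75 -0.39  1.1  -0.5 ]
(37, 32, 14) [197.8  41.8]
(37, -32, 14) [312.   41.7]
(37, 32, 0) [201.7  45.7]
(37, -32, 0) [308.3  45.7]
(-37, 32, 34) [198.  178.5]
(-37, -32, 34) [311.6 178.6]
```

View pics/w8z.png

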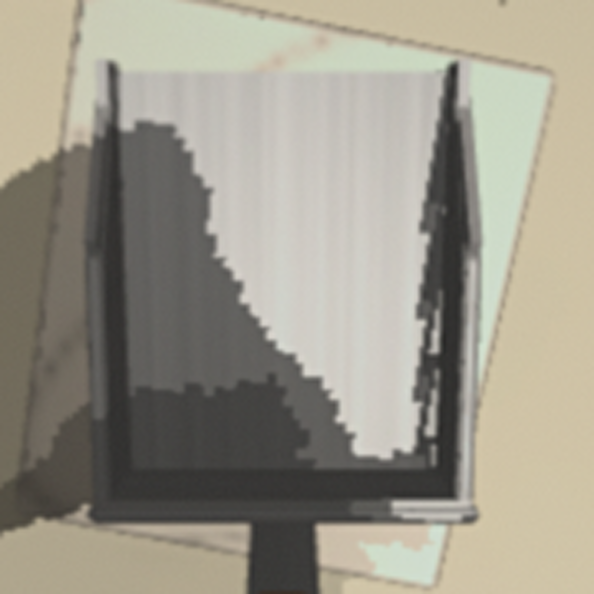

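The scoop is held well: lip row 42 against a predicted 46, so I'll shift the model 2.5 mm forward. Next I'll hover it over the pan and check alignment.

```bash
sed -i 's/^GP=.*/GP=np.array([-62.5,0,96.])/' h.py; python3 - <<'E'
from h import *
p,R=sc(pan(-20,-16,90),PY,0,-1)
goto(p+EZ*40,R);line_to(p,R,120);print(ft())
s=state();c=save('wrist','w9');T=wristT(c,s)
for q in [(128,60,50),(128,-60,50),(120,52,50),(120,-52,50),(100,52,3),(100,-52,3),(-20,16,90),(-20,-48,90)]: print(q,proj(c,T,pan(*q)).round(1))
f=cv2.imread('pics/w9.png');cv2.imwrite('pics/w9z.png',cv2.resize(f[0:260,100:400],None,fx=2.3,fy=2.3,interpolation=cv2.INTER_CUBIC))
E
```

```text
([-1.4, 0.5, -1.8], [380.6, -168.2, 167.6], 12.8, 37.3)
(128, 60, 50) [ 120.1 -227.8]
(128, -60, 50) [ 327.1 -227. ]
(120, 52, 50) [ 135.6 -208.9]
(120, -52, 50) [ 312.6 -208.2]
(100, 52, 3) [ 160.7 -115.5]
(100, -52, 3) [ 300.6 -115.2]
(-20, 16, 90) [198.6  42.1]
(-20, -48, 90) [305.3  42. ]
```

View pics/w9z.png

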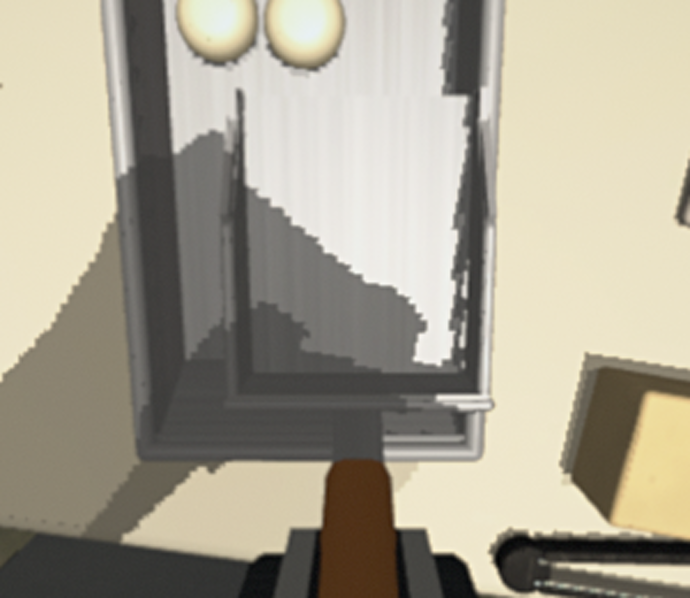

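```bash
python3 - <<'E'
from h import *
s=state();c=capture('wrist');T=wristT(c,s)
for uv in [(100,3),(504,3),(138,457),(483,457)]:
    P=onz(c,T,(uv[0]/2.3+100-.3,uv[1]/2.3-.3),50);d=P-PAN;print((d@PX).round(1),(d@PYv).round(1))
for uv in [(218,15),(304,20)]:
    P=onz(c,T,(uv[0]/2.3+100-.3,uv[1]/2.3-.3),16);d=P-PAN;print('b',(d@PX).round(1),(d@PYv).round(1))
E
```

```text
12.3 59.1
12.4 -61.6
-128.8 58.9
-129.0 -61.4
b 17.6 29.6
b 16.2 0.4
```

```bash
sed -i "s/^PAN=.*/PAN=np.array([495.4,-134.1,0])/" h.py; python3 - <<'E'
from h import *
pi=.06
p,R=sc(pan(-12,-15.5,12),PY,pi,-1);line_to(p,R,100);print(ft())
p,R=sc(pan(-12,-15.5,-3),PY,pi,-1);print(line_to(p,R,15,stop_force=3),ft(),'exp z for lip at 3:',sc(pan(-12,-15.5,3),PY,pi,-1)[0][2].round(1))
save('wrist','w10')
E
```

```text
Traceback (most recent call last):
  File "h.py", line 38, in <module>
    PX=np.array([np.cos(PY),np.sin(PY),0]);PYv=np.array([-np.sin(PY),np.cos(PY),0])
                        ^^
NameError: name 'PY' is not defined. Did you mean: 'EY'?
```

```bash
sed -i "s/^PAN=.*/PAN=np.array([495.4,-134.1,0]);PY=np.radians(8.8)/" h.py; python3 - <<'E'
from h import *
pi=.06
p,R=sc(pan(-12,-15.5,12),PY,pi,-1);line_to(p,R,100);print(ft())
p,R=sc(pan(-12,-15.5,-3),PY,pi,-1);print(line_to(p,R,15,stop_force=3),ft(),'exp z for lip at 3:',sc(pan(-12,-15.5,3),PY,pi,-1)[0][2].round(1))
save('wrist','w10')
E
```

```text
([0.2, 0.2, -2.3], [392.6, -166.0, 95.6], 12.7, 38.3)
True ([0.9, 0.2, 3.4], [392.4, -165.7, 85.7], 12.8, 39.0) exp z for lip at 3: 86.1
```

View pics/w10.png

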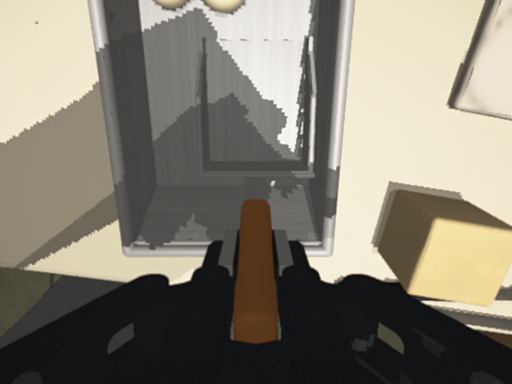

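Lip contact came at z 85.7 against an expected 86.1. I'll push forward along the floor.

```bash
python3 - <<'E'
from h import *
pi=.06
for x in (30,60,85,97):
    p,R=sc(pan(x,-15.5,2.3),PY,pi,-1);r=line_to(p,R,60,stop_force=14);print(x,r,ft())
    if r:break
save('wrist','w11');save('top','t11')
E
```

```text
30 False ([1.9, 0.4, 2.5], [434.6, -159.5, 85.6], 12.8, 39.9)
60 False ([1.2, 0.5, 3.9], [464.1, -154.8, 85.6], 12.5, 40.5)
85 False ([1.7, -0.4, 3.0], [488.6, -151.0, 85.6], 13.3, 41.1)
97 False ([0.0, -0.8, 4.8], [500.2, -149.3, 85.6], 12.9, 41.4)
```

View pics/w11.png

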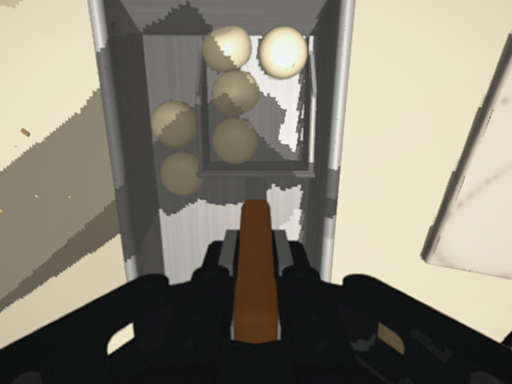

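Four buttons are in the scoop, and the two left-lane ones are undisturbed at (175,122) and (182,172). I'll tip back and lift.

```bash
python3 - <<'E'
from h import *
for pi in (-.12,-.28):
    p,R=sc(pan(22,-15.5,5),PY,pi,-1,ref=(-37,0,0));line_to(p,R,40);print(ft())
p,R=sc(pan(12,-12,110),PY,-.28,-1,ref=(-37,0,0));line_to(p,R,100);print(ft())
save('wrist','w12')
E
```

```text
([0.7, 0.1, -3.4], [484.5, -150.7, 78.1], 12.8, 42.1)
([0.4, -0.1, -2.3], [474.8, -153.2, 72.2], 12.9, 42.6)
([-0.2, -0.0, -2.6], [463.5, -150.9, 176.8], 13.2, 43.8)
```

View pics/w12.png

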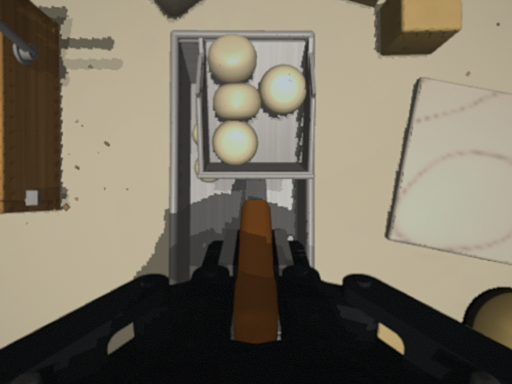

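```bash
cat >> h.py <<'E'
def pour_go(x=-115,z0=150):
    s=state();R=np.array(s['orientation'])
    ys=-R[:,1];yaw0=np.arctan2(-ys[0],ys[1])
    M=Rs(yaw0,-.28);a=s['ee_pos']-G*R[:,2]-M@GP; a0=a.copy()
    b=rc(x,-60,z0);a[2]=z0
    n=4
    for k in range(0,n+1):
        u=k/n;yaw=yaw0+(YAW+np.pi/2-yaw0)*u
        p,Rr=sc(a+(b-a)*u,yaw,-.28,-1,ref=(0,0,0));line_to(p,Rr,170)
def pour(x=-115,ylip=-5,zlip=75):
    yaw=YAW+np.pi/2
    p,R=sc(rc(x,ylip,zlip+35),yaw,-.1,-1);line_to(p,R,120)
    for pi,z in [(.3,zlip+20),(.65,zlip),(.95,zlip),(1.05,zlip)]:
        p,R=sc(rc(x,ylip,z),yaw,pi,-1);line_to(p,R,110)
    hold(.3)
E
python3 - <<'E'
from h import *
yaw=YAW+np.pi/2
for pi,z in [(-.1,110),(.3,95),(.65,75),(.95,75),(1.05,75)]: print(ik(*sc(rc(-115,-5,z),yaw,pi,-1)) is not None)
pour_go();print(ft());save('wrist','w13');save('side','s13');save('top','t13')
E
```

```text
True
True
True
True
True
([-1.0, -0.8, -2.8], [515.1, 4.9, 206.9], 13.2, 46.3)
```

View pics/w13.png

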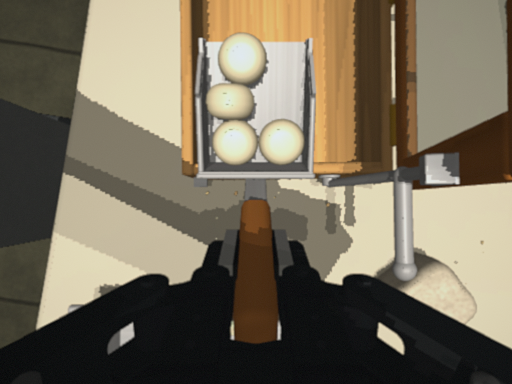

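View pics/t13.png

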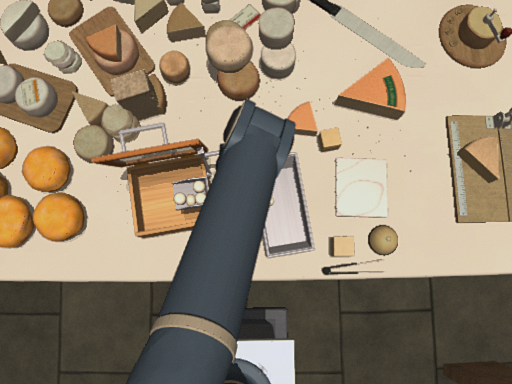

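View pics/s13.png

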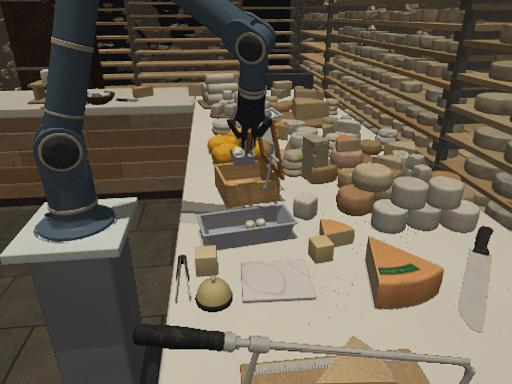

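Four buttons sit in the scoop above the case. I'll pour.

```bash
python3 - <<'E'
from h import *
pour(x=-125);print(ft());save('wrist','w14');save('side','s14')
E
```

```text
([0.7, 0.4, -2.0], [482.0, 155.9, 200.5], 12.5, 49.2)
```

View pics/w14.png

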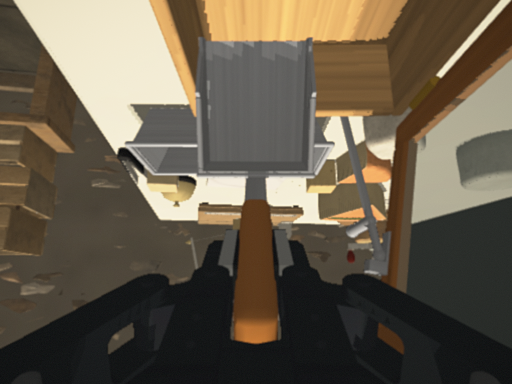

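View pics/s14.png

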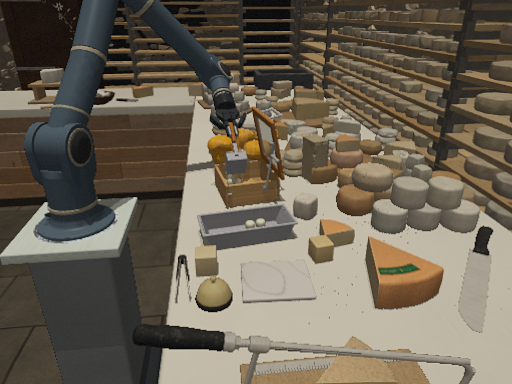

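Scoop empty. Heading back for the second pass on the left lane.

```bash
cat >> h.py <<'E'
def back_to_pan(x,lat,xp=-125):
    yaw=YAW+np.pi/2
    p,R=sc(rc(xp,-5,130),yaw,.4,-1);line_to(p,R,170)
    p,R=sc(rc(xp,-20,150),yaw,0,-1);line_to(p,R,170)
    a=rc(xp,-60,150);b=pan(x-37,lat,150)
    for k in range(1,4):
        u=k/3;p,R=sc(a+(b-a)*u,yaw+(PY-yaw)*u,0,-1,ref=(0,0,0));line_to(p,R,200)
    p,R=sc(pan(x,lat,80),PY,.06,-1);line_to(p,R,170)
E
python3 - <<'E'
from h import *
back_to_pan(-25,16);print(ft());save('wrist','w15');save('top','t15')
E
```

```text
([0.0, -1.3, -1.3], [375.1, -136.6, 163.2], 12.8, 53.3)
```

View pics/w15.png

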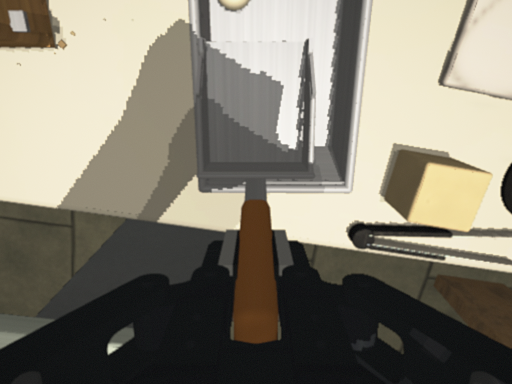

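View pics/t15.png

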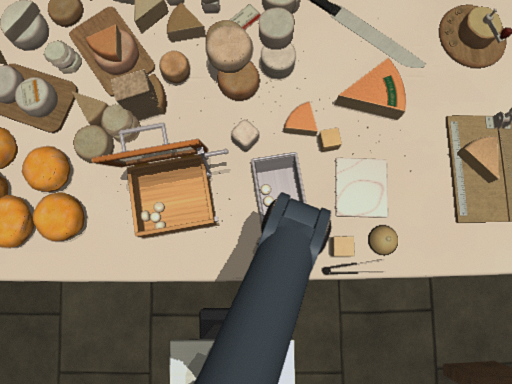

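The top view shows four buttons in the case around (152,214) and two left in the pan at (266,188) and (269,201).

```bash
python3 - <<'E'
from h import *
pi=.06;lat=15.5
p,R=sc(pan(-12,lat,12),PY,pi,-1);line_to(p,R,100)
p,R=sc(pan(-12,lat,-3),PY,pi,-1);print(line_to(p,R,15,stop_force=3),ft())
for x in (30,60,85,97):
    p,R=sc(pan(x,lat,2.3),PY,pi,-1);r=line_to(p,R,60,stop_force=14);print(x,r,ft())
    if r:break
save('wrist','w16')
E
```

```text
True ([0.8, 0.9, 3.0], [387.7, -135.1, 85.8], 12.6, 54.9)
30 False ([1.5, -0.1, 2.2], [429.8, -128.8, 85.6], 12.6, 55.8)
60 False ([0.4, 0.0, 3.2], [459.3, -124.1, 85.6], 13.3, 56.4)
85 False ([2.3, 0.5, 3.1], [483.9, -120.3, 85.5], 13.4, 57.0)
97 False ([1.8, -0.8, 4.3], [495.7, -118.6, 85.5], 13.1, 57.3)
```

View pics/w16.png

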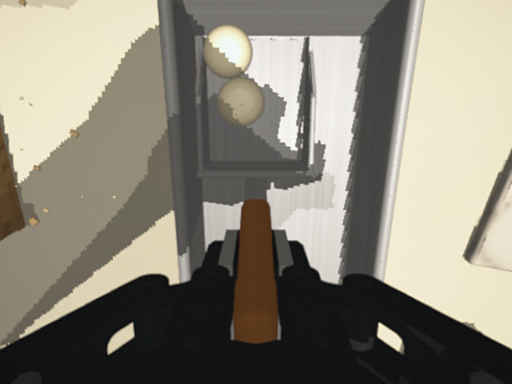

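Both remaining buttons are in the scoop. Lift and pour.

```bash
python3 - <<'E'
from h import *
lat=15.5
for pi in (-.12,-.28):
    p,R=sc(pan(22,lat,5),PY,pi,-1,ref=(-37,0,0));line_to(p,R,40)
p,R=sc(pan(12,lat-2,110),PY,-.28,-1,ref=(-37,0,0));line_to(p,R,110);print(ft())
save('wrist','w17')
pour_go();pour(x=-120);print(ft());save('wrist','w18')
yaw=YAW+np.pi/2
p,R=sc(rc(-125,-5,130),yaw,.4,-1);line_to(p,R,170)
p,R=sc(rc(-125,-20,150),yaw,0,-1);line_to(p,R,170)
print(ft())
# out to the slab side
a=rc(-125,-60,170)
b=np.array([549.5,-354.5,150]);yb=np.radians(8)
for k in range(1,5):
    u=k/4;p,R=sc(a+(b-a)*u,yaw+(yb-yaw)*u,0,-1,ref=(0,0,0));line_to(p,R,220)
print(ft());save('top','t18');save('side','s18');save('wrist','w19')
E
python3 -c "
import cv2,numpy as np
a=cv2.imread('pics/w17.png');b=cv2.imread('pics/w18.png');cv2.imwrite('pics/m1.png',cv2.resize(np.hstack([a,b]),(800,300)))"
```

```text
([-0.0, 0.2, -2.7], [459.6, -125.6, 176.7], 12.8, 59.5)
([-0.7, -0.7, -2.0], [486.9, 156.7, 200.5], 12.8, 64.8)
([-0.2, 1.4, -2.1], [502.0, 28.6, 226.0], 13.2, 66.3)
([0.9, -0.2, -2.2], [488.2, -361.9, 226.8], 12.8, 68.7)
```

View pics/m1.png

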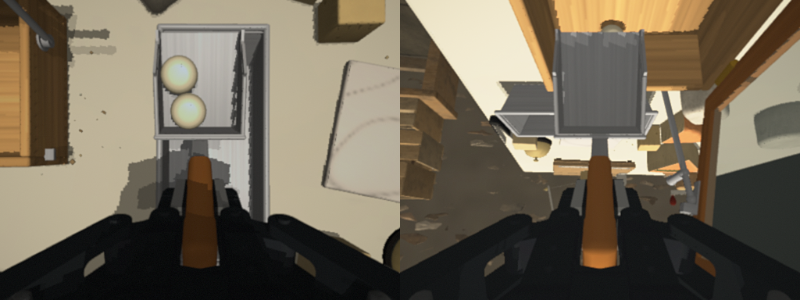

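View pics/t18.png

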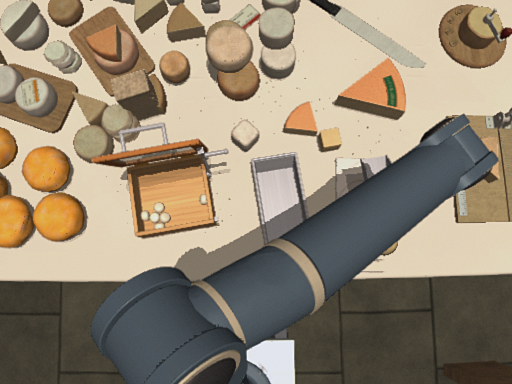

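View pics/w19.png

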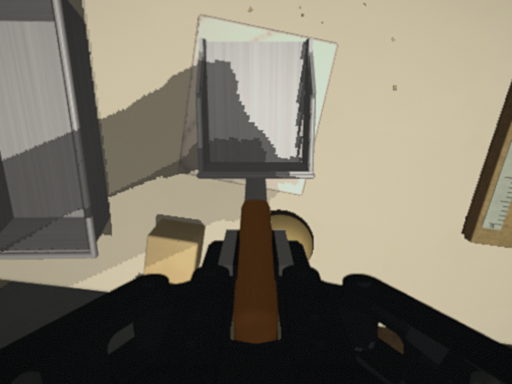

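The pan is empty, the scoop is clear, and the buttons are in the case. I'll set the scoop on its slab.

```bash
python3 - <<'E'
from h import *
R=Rt(np.radians(8),0)
line_to([489.7,-362.8,100],R,120)
print(line_to([489.7,-362.8,84],R,12,stop_force=3),ft())
let_go();hold(.2);print(ft())
p=state()['ee_pos'];line_to(p+EZ*130,None,150)
hold(.1);s=state();save('wrist','w20')
R2=rot(0,1);p=tcp(rc(-150,-170,400),R2);goto(p,R2);print(ft(),state()['joint_positions'].round(2))
save('wrist','w21');save('top','t21');save('side','s21')
E
python3 -c "
import cv2,numpy as np
a=cv2.imread('pics/w20.png');b=cv2.imread('pics/t21.png');cv2.imwrite('pics/m2.png',cv2.resize(np.hstack([a,b]),(800,300)))
cv2.imwrite('pics/t21z.png',cv2.resize(b[120:260,100:400],None,fx=2.6,fy=2.6,interpolation=cv2.INTER_CUBIC))"
```

```text
True ([-0.9, 0.3, 5.5], [489.6, -362.8, 87.6], 12.9, 71.0)
([0.4, 0.1, -0.8], [488.8, -361.9, 86.4], 85.5, 71.9)
([-0.7, -0.0, -0.6], [485.5, -28.3, 380.8], 85.4, 74.5) [-0.78  0.03  0.79  1.78 -0.02  1.34  0.17]
```

View pics/m2.png

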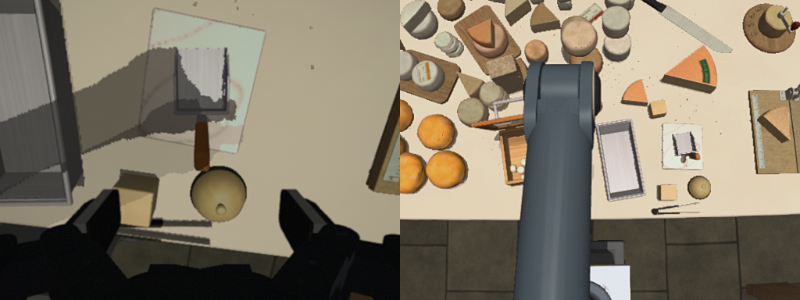

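View pics/t21z.png

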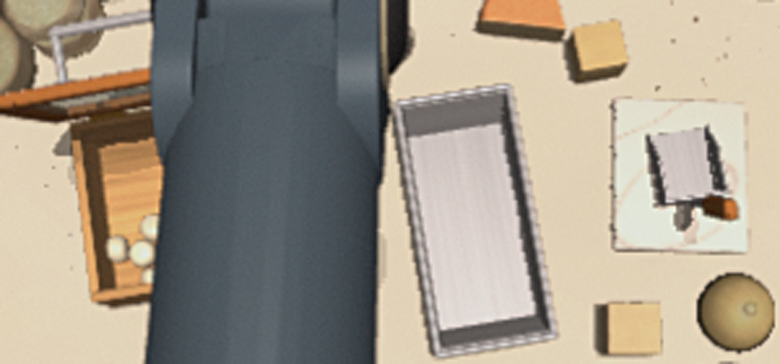

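View pics/w21.png

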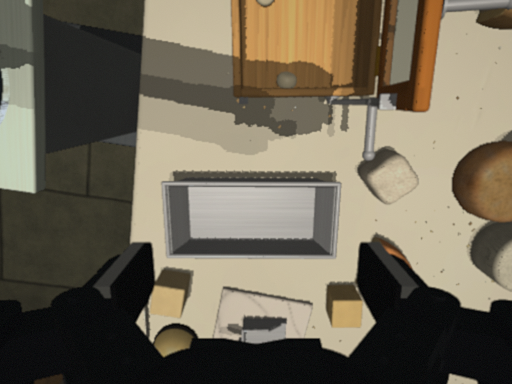

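The scoop stands on the slab, (203,75) in the left panel, and the pan is empty. Next: regrasp the lid bar and swing the lid right back.

```bash
python3 - <<'E'
from h import *
R3=rot(.3,1);goto([608,165,370],R3)
R=rot(.5,1);line_to([609.4,165,292],R,150)
print(line_to([609.4,165,257.5],R,80,stop_force=15),ft())
grasp(60);print(ft())
arc(lidp,1.355,1.78,.5,.58,5,80)
print(line_to(tcp(lidp(1.79),rot(.58,1)),rot(.58,1),40,stop_force=15),ft())
let_go();hold(.2)
p=state()['ee_pos'];line_to(p+EZ*30,None,120);line_to(p+EZ*100,rot(.3,1),150)
R2=rot(0,1);goto(tcp(rc(-140,-160,340),R2),R2)
print(ft());save('side','s22');save('wrist','w22');save('top','t22')
E
```

```text
False ([-0.5, 0.4, -0.3], [609.3, 165.1, 257.2], 85.2, 76.8)
([5.3, -0.3, -5.2], [610.4, 165.2, 256.7], 7.7, 77.5)
1.61 ([-1.3, 3.4, -2.7], [658.2, 172.9, 247.5], 7.8, 78.6)
1.78 ([0.3, 4.3, 0.6], [687.6, 177.6, 235.3], 7.6, 79.3)
False ([-5.0, 3.9, 0.7], [687.7, 177.7, 235.3], 7.6, 79.5)
([0.1, 0.1, -0.2], [495.2, -14.7, 321.0], 85.3, 82.7)
```

View pics/s22.png

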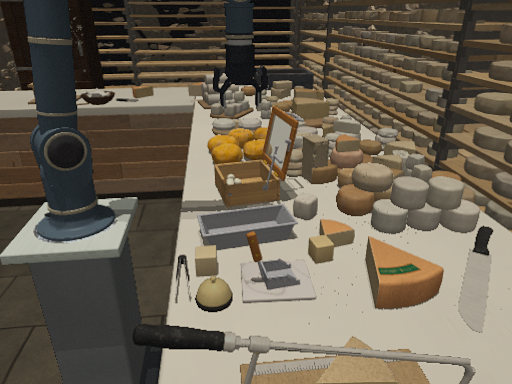

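View pics/w22.png

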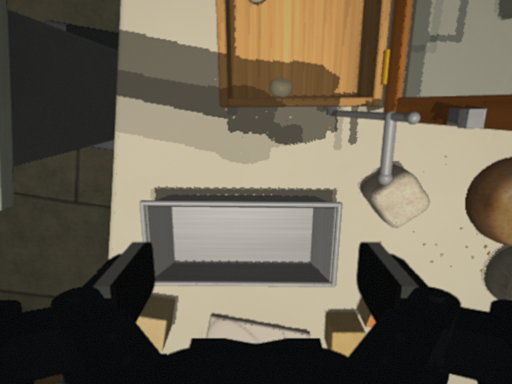

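The lid is right back and the stay, still up, is clear of the catch. I'll fold the stay down.

```bash
python3 - <<'E'
from h import *
f=lambda a:stayp(a,36)+EX*1.5
R=rot(-.12,1);t=tcp(f(1.80),R)
line_to(t-R[:,2]*80-EX*80+EZ*40,R,200);line_to(t-R[:,2]*80,R,150)
print(line_to(t,R,100,stop_force=12),ft())
grasp(50);print(ft())
arc(f,1.80,0.0,-.12,0,11)
R=rot(0,1);print(line_to(tcp(f(-.02),R),None,40,stop_force=10),ft())
let_go();hold(.2);line_to(state()['ee_pos']+EZ*130,None,150)
save('side','s23');save('wrist','w23')
E
```

```text
False ([0.3, 0.1, -0.2], [610.1, 15.6, 147.2], 85.5, 85.0)
([0.3, 0.0, 1.1], [609.9, 15.8, 146.7], 8.5, 85.7)
1.31 ([-2.7, -0.8, 7.3], [554.4, 6.6, 145.8], 7.9, 86.6)
0.82 ([1.0, -3.2, 0.3], [508.3, -0.9, 119.2], 8.2, 87.5)
0.33 ([0.0, -5.2, 1.7], [478.5, -5.6, 73.2], 7.9, 88.4)
0.0 ([0.4, -6.1, -0.5], [471.6, -6.8, 36.7], 8.4, 89.0)
False ([0.5, -5.3, 0.2], [471.6, -6.7, 34.9], 8.5, 89.2)
```

View pics/s23.png

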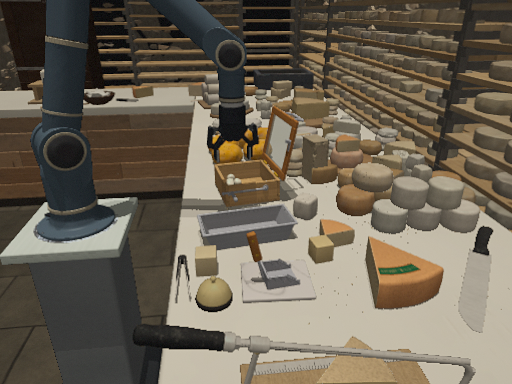

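View pics/w23.png

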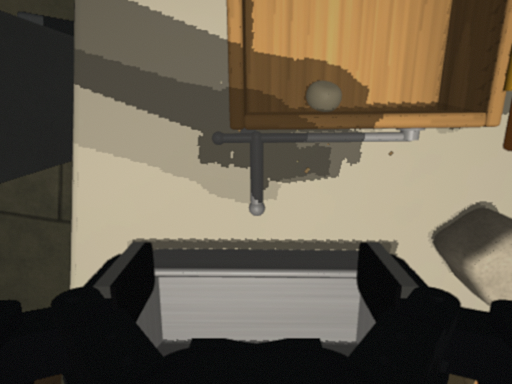

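The stay is folded, with the rod at row 137 and the bar tip at (257,208). I'll check the case contents, then close the lid.

```bash
python3 - <<'E'
from h import *
R2=rot(0,1)
line_to(state()['ee_pos']+EZ*120,None,250)
goto(tcp(rc(-150,60,330),R2),R2)
save('wrist','w24');print(ft())
E
```

```text
([0.1, -0.0, -0.7], [450.0, 197.6, 310.5], 85.2, 92.8)
```

View pics/w24.png

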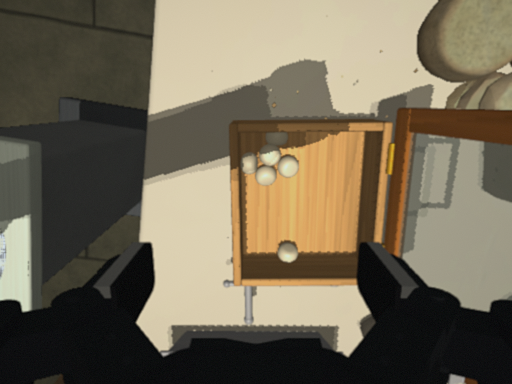

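All six buttons lie in the case: (248,163), (269,156), (288,166), (265,175), (288,252), and one in shadow at (277,138). Closing the lid.

```bash
python3 - <<'E'
from h import *
R0=rot(0,1);line_to(tcp(rc(-100,-100,360),R0),R0,300)
R3=rot(.3,1);goto([688,177,340],R3)
R=rot(.58,1);line_to([688.3,177.3,266],R,150)
print(line_to([688.0,177.5,235.6],R,80,stop_force=15),ft())
grasp(60);print(ft())
arc(lidp,1.78,1.0,.58,.15,6,100)
arc(lidp,1.0,0.06,.15,0,7,90)
R=rot(0,1);print(line_to(tcp(lidp(-.015),R),R,25,stop_force=10),ft())
let_go();hold(.2);line_to(state()['ee_pos']+EZ*120,None,150)
save('side','s25');save('wrist','w25')
q=state()['joint_positions'];print(ft())
E
```

```text
Traceback (most recent call last):
plant.PlanningError: the arm cannot follow that straight line within its joint ranges
```

```bash
python3 - <<'E'
from h import *
print(state()['joint_positions'].round(2),ft())
move_joints([-0.48,.67,.37,1.05,-.23,1.77,0.0]);print(ft())
R=rot(.58,1)
for z in (265,270,262):
    try: line_to([688.5,177,z],R,120);print('ok',ft());break
    except PlanningError as e: print(z,e)
E
```

```text
[-0.55  0.68  0.53  1.05 -0.31  1.79  0.06] ([-0.6, -0.1, 0.2], [687.3, 176.8, 340.2], 85.1, 94.4)
([-0.0, -0.7, -0.5], [684.6, 178.3, 334.3], 85.3, 94.7)
ok ([-0.3, 0.9, 0.5], [688.7, 176.9, 266.3], 85.4, 95.4)
```

```bash
python3 - <<'E'
from h import *
R=rot(.58,1)
print(line_to([688.0,177.5,235.6],R,80,stop_force=15),ft())
grasp(60);print(ft())
arc(lidp,1.78,1.0,.58,.15,6,100)
arc(lidp,1.0,0.06,.15,0,7,90)
R=rot(0,1);print(line_to(tcp(lidp(-.015),R),R,25,stop_force=10),ft())
let_go();hold(.2);line_to(state()['ee_pos']+EZ*120,None,150)
save('side','s25');save('wrist','w25')
print(ft())
E
```

```text
False ([0.4, -0.1, 0.4], [687.7, 177.6, 235.2], 85.6, 95.9)
([-0.9, 1.1, 0.2], [687.9, 177.5, 235.4], 7.8, 96.6)
1.39 ([0.6, 0.6, 5.6], [620.7, 166.3, 255.7], 8.0, 97.8)
1.0 ([-3.5, -1.6, 10.2], [549.5, 154.5, 247.5], 7.7, 98.9)
0.6 ([-0.8, -3.3, -0.9], [483.7, 143.6, 209.7], 7.8, 100.2)
0.19 ([3.0, -6.1, -3.2], [437.6, 136.0, 149.3], 7.3, 101.5)
0.06 ([2.6, -6.9, -1.8], [427.6, 134.4, 125.2], 7.9, 102.0)
True ([-0.3, -0.4, 4.6], [423.0, 133.7, 112.0], 7.7, 102.6)
([0.3, -0.5, -0.0], [420.5, 131.5, 229.9], 85.4, 104.5)
```

View pics/s25.png

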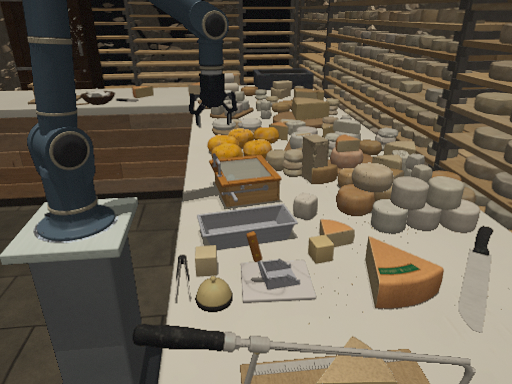

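View pics/w25.png

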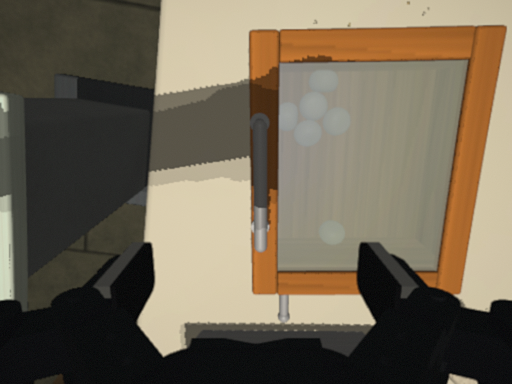

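The lid is closed, with six buttons visible through the panel and the stay folded at (284,318). I'll move the arm away for one last check from the top.

```bash
python3 - <<'E'
from h import *
line_to(state()['ee_pos']+EZ*80,None,200)
move_joints([-1.286,0.469,-0.049,1.532,0.024,1.141,-0.082]);hold(.2)
save('top','t26');print(ft())
E
```

```text
([-0.4, -0.0, -0.1], [208.8, 642.1, 231.6], 85.1, 107.4)
```

View pics/t26.png

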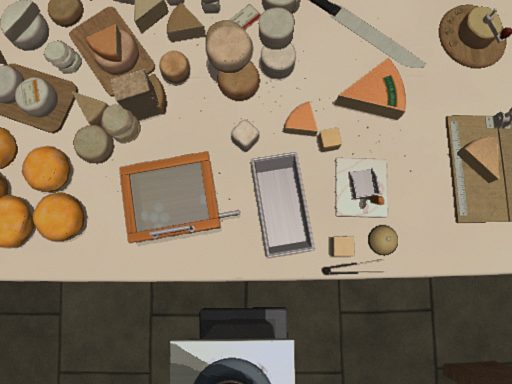

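The final top view shows the lid shut, the stay folded with its bar at (230,213), the pan empty and the scoop on the slab at (362,185). Everything else is unmoved. Handing in.

```bash
python3 -c "
from plant import *
close_job();print(state()['clock'])"
```

```text
the job is handed in; nothing more can be done
the job is handed in; nothing more can be done
```

The job is done and handed in. All six goat buttons are in the closed tasting case, and the robot's clock read about 107 s of the 210 s allowed.

**What I did:** I swung the lid back, flipped the stay up and rested the lid on it. Two scoop passes moved four and then two buttons into the case. I then stood the scoop on its slab, lifted the lid back off the stay, folded the stay down and closed the lid.

**Last checks:**
- **Case:** six buttons are visible through the closed lid's panel, and the stay is folded at its starting position.
- **Pan and scoop:** the pan is empty and the scoop stands on the marble slab.
- **Rest of the scene:** the other cheeses and the tongs look unmoved in the final top view.
- **Forces:** the highest wrist force I printed was about 32 N, while flipping the stay. The gripper held only the lid bar, the stay bar and the scoop's grip.

**Failures and disagreements:**
- **Planning refusals:** a few straight lines near the lid bar were refused because of joint range. Nothing moved, and I went round another way.
- **Lid angle on the stay:** by the commanded arc the lid settled at about 1.36 rad rather than the stated 1.39, a few millimetres at the bar. I took this as calibration error, since the lid held on the stay.

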